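Set a biscuit on the decorating stand with a spatula

ROBOT

A 6-joint arm with a two-finger parallel gripper is mounted at the origin on the work surface. World frame = base frame: x ahead of the robot, y to its left, z up, the work surface at z = 0. Lengths are in m, angles in rad, forces in N, time in s.
With the tool pointing down it reaches from about 0.25 to 0.725 m from the base axis. Payload 4 kg.
Tool frame: the origin (TCP) lies at the very end of the fingers, on their centre line; the grasp point (between the pads) lies 19 mm behind it; z points along the fingers, y is the direction in which the jaws open and shut (so a half turn about z gives the same grasp; the last joint's range is limited). The gripper opens to 85 mm and grips with 20 to 120 N. Pads are 22 mm wide; open, the fingers measure 114 mm over their backs; the gripper's body (76 mm by 85 mm) begins 54 mm behind the grasp point. The pads swing forward as they close: fully open they stand 13 mm farther back than shut.
Start: joints at [1.122, 0.241, 0.005, 1.335, 0, 1.571], TCP at [0.217, 0.45, 0.231] pointing down, gripper open.
Joint ranges: [-2.72, 2.72], [-1.05, 1.87], [-1.09, 1.28], [-1.99, 2.15], [-1.42, 1.44], [-3.14, 3.14]. Speed limits (rad/s): [2.79, 2.79, 3.14, 3.14, 3.14, 3.14].

INTERFACE

Orientations are given as a unit quaternion [x, y, z, w].
In Python, from workcell import bot, camera gives the robot as it stands. The module is installed in compiled form; this text tells all that it offers.
- The arm moves only by the tool send_rows, never from a script. Its argument "deltas" is a list of rows, each an object with "grip": the opening, from 0 (shut) to 1 (fully open); "translation": the shift along the tool's x, y, z in m, a list of three; "twist": the turn, a rotation vector about the tool's x, y, z in degrees, a list of three. A call has 1 to 5 rows; each row is the pose to reach, as a shift and turn from the pose measured when the call began, along the tool's axes at that moment; what a row does not reach only later rows make up. A row lasts 1/8 s, in which the tool goes at most 62.5 mm and 10.7 degrees, less where a joint would pass 70% of its speed; a pose out of reach is approached as far as the arm can. A call with a gripper value outside its range is refused whole. The fingers move at their own pace and stop on an object; the grip force is fixed at half the most. Time passes only in rows, so rows that repeat a pose let the fingers close. It gives the time, the measured TCP pose, the force and the opening at its end, in the units of the state.
- bot.get_obs(): the state, without advancing time (a new reading comes with each control period).
- camera(name): name is "scene" or "top" or "wrist"; returns a dict with "color" (480x640x3 uint8, blue, green, red), "intrinsics" (3x3 intrinsics, pixels), "k1" (the pictures are not rectified: a ray, as slopes to the right and down, at radius r is drawn at 1 + k1 r^2 times it, then the intrinsics apply), "xyz" and "rotation" of the camera in the world. Camera axes: x right, y down, z forward; pixel columns grow to the right and rows downward; lengths in m; the calibration is good to about 2 mm. A picture is of the moment at which its call begins. There is no depth.
- bot.job_done(): hands the job in, once; it reports no verdict.
The state is a dict: "clock": time; "joint_pos": joint angles; "joint_vel": joint speeds; "tau": joint torques, N m; "eef_pos": TCP position; "tool_rot": TCP orientation; "ft_force": force on the tool from outside, world axes, zero at the start; "ft_torque": the same for the moment, N m; "grip_width": finger opening in m.
Only numpy, scipy, OpenCV 4.12 (cv2) and the standard library are available. Lean on these libraries where they do the work, as an engineer would, in place of code of your own. Each camera call takes 0.05 s, during which the arm holds its last target.

TASK

Lift the spatula by its wooden handle with the biscuit lying loose on its blade, carry it level to the decorating stand, and lay the blade flat on the stand's plate between the two pins, with the biscuit on the far side of them. Keeping the blade lightly pressed on the plate all the while, draw it straight back out between the pins so that they hold the biscuit back and it comes to rest on the plate up against both pins; feel for the plate, its height is not known exactly, and do not press hard. Finally lay the spatula flat on the bench clear of the stand and let go; never touch the biscuit with the gripper, and leave the cutter, bowl and jar alone.

Things in the scene. Friction and masses are not known exactly. Their poses are not given: they have to be found in the camera images.
- spatula_grip (a point): Grip point of the cranked spatula: the middle of its wooden handle's width and height, 35 mm behind the blade's heel. Handle 20 mm wide (y), 22 mm tall, 115 mm long along x, from the heel back; its centre line is 50 mm above the blade's underside. Axes: x from handle to blade tip, z up. The spatula weighs 150 g and starts with its blade flat on the bench.
- spatula_blade (a point): Point on the upper face of the spatula's flat steel blade (120 mm long, 40 mm wide, 2.5 mm thick), on its centre line, 50 mm short of the tip, 70 mm ahead of the heel; it is 105 mm ahead of the grip point and 47.5 mm lower. Axes as the grip point. The biscuit starts here, up to 7 mm off.
- spatula: The same spatula; origin on the underside of the blade at its heel, on the centre line; x towards the blade tip, z up. It is nose-heavy and turns in a weak grip: hold the handle firmly (50 N serves). It must stay level within 6 degrees.
- biscuit_center (a point): Centre (half-way up) of the hard round biscuit, 70 mm across, 12 mm thick, about 45 g; z is its own axis, up. It lies loose on the blade and sticks out 15 mm on each side of it.
- biscuit: The same biscuit; origin at the centre of its underside.
- stand: The decorating stand, fixed: a foot 110 mm across, a pillar and on it a white round level plate 130 mm across. Origin on the bench below its centre; x is the direction in which the blade goes in, z up. Two pins, 8 mm thick, stand 16 mm tall on the plate, 26 mm to the -x side of its centre and 29 mm to either side in y: the blade passes between them (50 mm free), the biscuit does not.
- stand_nest (a point): Point on the stand's axis, 60 mm above the bench; axes as the stand. The plate's upper face is really anywhere from 15 mm below to 15 mm above it and is not measured. The plate is sprung: it gives 1 mm per 2.5 N (10 mm at most) and comes back. A light press is 1 to 4 N; over 7 N is too hard. A biscuit touching both pins is centred on this axis.
- cutter: Bystander: a steel pastry cutter ring, 68 mm across, 45 mm tall; origin at the centre of its underside.
- bowl: Bystander: a small white ceramic bowl, 110 mm across, 50 mm tall; origin at the centre of its underside.
- jar: Bystander: a closed glass jar, 56 mm across, 80 mm tall; origin at the centre of its underside.
There are look-alikes about, which are no part of the job. Leave any purple or turquoise look-alike of the spatula alone.

How it is judged:
On the way, in this order (a step that is already met when the one before it is completed fails the run):
1. the spatula is lifted with the biscuit lying on its blade (height (world z) of biscuit_center above 0.045 m and height (world z) of spatula_blade above 0.03 m and contact force between spatula and biscuit above 0.1 N), for 0.2 s.
2. the blade is laid on the plate, pressing on it lightly and level, with the biscuit on it beyond the pins (contact force between spatula and stand above 0.6 N and contact force between spatula and biscuit above 0.05 N and x of biscuit_center in the frame of stand_nest between -0.002 and 0.04 m and x of spatula_blade in the frame of stand_nest above -0.01 m and angle between spatula_blade's own z axis and vertical below 0.12 rad), for 0.2 s.
3. the blade is half drawn out, still pressing on the plate, while the pins hold the biscuit back (contact force between spatula and stand above 0.4 N and x of spatula_blade in the frame of stand_nest between -0.075 and -0.035 m and horizontal distance between biscuit_center and stand_nest below 0.006 m), for 0.1 s.
At the end, for the whole second after the job is handed in: The biscuit lies level (3 degrees) on the stand's plate against both pins (centre within 5 mm of the stand's axis), at rest and off the spatula; the spatula lies flat on the bench (within 3 degrees, blade within 6 mm of it), at rest, let go and clear of the stand (horizontal distance between biscuit_center and stand_nest below 0.005 m and angle between biscuit_center's own z axis and vertical below 0.05 rad and contact force between biscuit and stand above 0.1 N and contact force between biscuit and spatula below 0.05 N and linear speed of each of biscuit, spatula below 0.02 m/s and height (world z) of spatula below 0.006 m and angle between spatula_blade's own z axis and vertical below 0.06 rad and contact force between spatula and stand below 0.05 N); the robot touches nothing.
It fails at once if the spatula is pressed on the stand too hard (over 7 N) (contact force between spatula and stand above 7 N).
It fails at once if the biscuit is tipped by more than about 14 degrees (angle between biscuit_center's own z axis and vertical above 0.25 rad).
It fails at once if the spatula is tilted by more than about 6 degrees (angle between spatula_blade's own z axis and vertical above 0.11 rad).
It fails at once if the gripper touches the biscuit (contact force between any of the arm, the fingers and biscuit above 0.2 N).
It fails at once if a bystander (cutter, bowl or jar) is moved by more than 15 mm (distance of any of cutter, bowl, jar from where it was at the start of the episode above 0.015 m).
It also fails if it takes over 72 s, if anything falls off the work surface, if the arm or the gripper's body presses on something with over 40 N, if the wrist force passes 120 N, or if a joint passes its speed limit or range.

## Working session

There is one attempt and no reset: what is moved stays moved. The work goes in short steps, Python scripts to look and compute and a tool call to move; the robot and the scene stay as the last step left them, time stands still between calls to the robot, and variables do not carry over. Pictures are saved under pics/ and viewed, and the job is handed in when it is done.

Besides the shell and the picture viewer there is one more tool, called in YAML: its name, and indented under it one key for each argument. send_rows: Moves the arm, as the interface text tells. Its arguments: {"type":"object","properties":{"deltas":{"type":"array","items":{"type":"object","properties":{"grip":{"type":"number"},"translation":{"type":"array","items":{"type":"number"}},"twist":{"type":"array","items":{"type":"number"}}}}}},"required":["deltas"]}

```bash
mkdir -p pics; cat > h.py <<'E'
import numpy as np, cv2
from workcell import bot, camera
def snap(n,fn):
    c=camera(n); cv2.imwrite('pics/'+fn,c['color'])
    np.savez('pics/'+fn[:-4]+'.npz',**{k:np.array(c[k]) for k in c})
    return c
def load(fn): return np.load('pics/'+fn+'.npz')
def R_of(c):
    r=np.array(c['rotation'])
    if r.size==9: return r.reshape(3,3)
    from scipy.spatial.transform import Rotation as R
    return R.from_quat(r).as_matrix()
def ray(c,u,v):
    K=c['intrinsics'];k1=float(c['k1'])
    p=np.array([[[u,v]]],float)
    q=cv2.undistortPoints(p,K,np.array([k1,0,0,0.]))[0,0]
    return R_of(c)@np.array([q[0],q[1],1.])
def at_z(c,u,v,z):
    d=ray(c,u,v);o=np.array(c['xyz']);return o+d*(z-o[2])/d[2]
def proj(c,P):
    r=R_of(c); x=r.T@(np.array(P)-c['xyz']); s=x[:2]/x[2]; s=s*(1+float(c['k1'])*(s@s))
    return c['intrinsics'][:2,:2]@s+c['intrinsics'][:2,2]
E
python3 - <<'E'
from h import *
for n in('scene','top','wrist'):
    c=snap(n,n+'0.png'); print(n,c['intrinsics'].tolist(),c['k1'],c['xyz'],c['rotation'])
print(bot.get_obs())
E
```

```text
scene [[451.2257138143814, 0.0, 317.24387213752414], [0.0, 451.2257138143814, 240.9022050129112], [0.0, 0.0, 1.0]] -0.10665589939828193 [1.03601638 0.06719445 0.75561406] [ 0.65563377  0.69376174 -0.21474933 -0.20669235]
top [[609.8998229266073, 0.0, 312.6301372712944], [0.0, 609.8998229266073, 235.5299345489974], [0.0, 0.0, 1.0]] -0.1947857058562657 [0.43782881 0.02522365 1.07484633] [ 0.71509925 -0.69701097  0.03783354 -0.03711335]
wrist [[384.71301475151324, 0.0, 318.0368841173839], [0.0, 384.71301475151324, 242.4834544941116], [0.0, 0.0, 1.0]] -0.020493536050878728 [0.14668733 0.48412201 0.37318403] [0.83608392 0.52631756 0.08216853 0.13115581]
{'clock': 0.15, 'joint_pos': array([ 1.12202847e+00,  2.41292227e-01,  4.03796879e-03,  1.33520105e+00,
       -1.93666255e-05,  1.57080037e+00]), 'joint_vel': array([-0.00160395, -0.00186685,  0.00368194,  0.00191198, -0.00163838,
        0.00021737]), 'tau': array([ 8.75858732e-04, -3.72633684e+01,  2.52639037e+01,  1.23973578e-02,
        2.43380458e-05, -2.11504039e-05]), 'eef_pos': array([0.21672573, 0.45005786, 0.23059297]), 'tool_rot': array([ 2.22507667e-01,  9.74930587e-01, -8.10850673e-04, -1.75124093e-04]), 'ft_force': array([0.2656271 , 0.54276806, 1.43394493]), 'ft_torque': array([ 0.03122769,  0.00516836, -0.01626692]), 'grip_width': 0.0851118540253378}
```

View pics/top0.png

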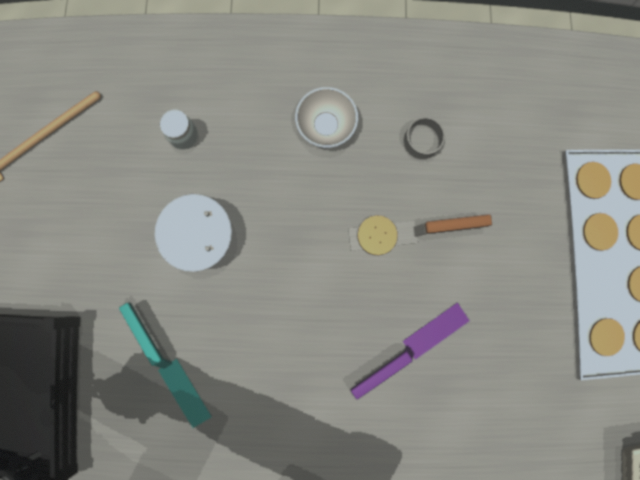

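View pics/scene0.png

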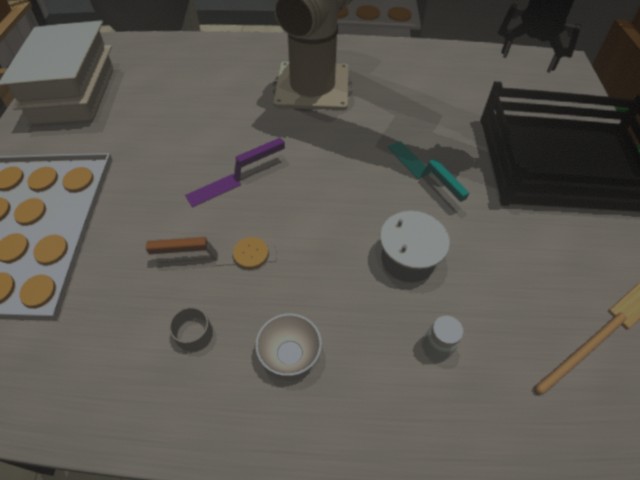

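Candidates in the top picture are the wooden-handled steel spatula (handle 458,224; blade 350–415,235; biscuit 378,235), the purple one (410,350), the turquoise one (165,365) and a wooden paddle or rod (50,135). I choose the first. The stand, with two pins, is at (194,232). Next I take a close crop and the coordinates.

```bash
python3 - <<'E'
from h import *
c=load('top0'); im=c['color']
a=cv2.resize(im[180:290,330:510],None,fx=4,fy=4,interpolation=cv2.INTER_CUBIC)
b=cv2.resize(im[180:290,140:250],None,fx=4,fy=4,interpolation=cv2.INTER_CUBIC)
cv2.imwrite('pics/cropA.png',a);cv2.imwrite('pics/cropB.png',b)
for n,u,v,z in [('hEnd',490,221,.05),('hHeel',427,228,.05),('tip',350,238,.0),('bis',378,235,.0145),('stand',194,232,.06),('p1',207,213,.076),('p2',208,248,.076),('bowl',326,118,.03),('cut',424,138,.03),('jar',176,122,.07)]:
    print(n,at_z(c,u,v,z).round(4))
E
```

```text
hEnd [ 0.58   -0.2797  0.05  ]
hHeel [ 0.5648 -0.169   0.05  ]
tip [ 0.5495 -0.0408  0.    ]
bis [ 0.5546 -0.0889  0.0145]
stand [0.5467 0.2257 0.06  ]
p1 [0.5773 0.2021 0.076 ]
p2 [0.519  0.1979 0.076 ]
bowl [0.7591 0.0072 0.03  ]
cut [ 0.7281 -0.1676  0.03  ]
jar [0.735  0.2654 0.07  ]
```

View pics/cropA.png

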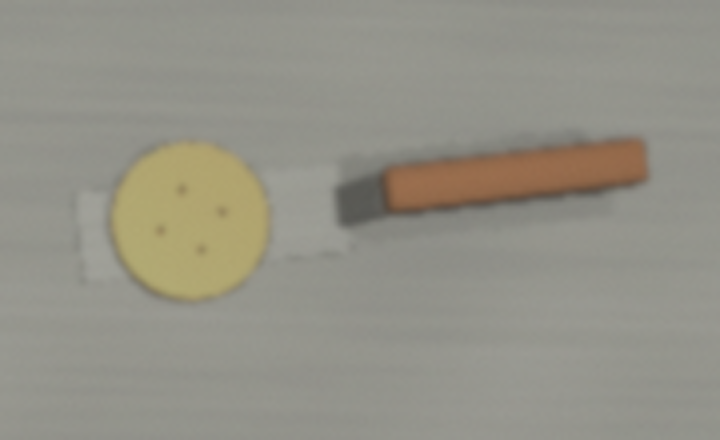

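View pics/cropB.png

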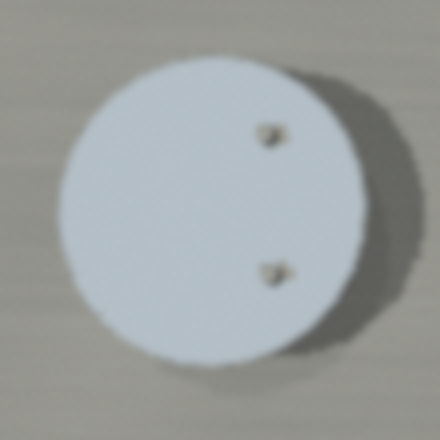

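The crop confirms the wooden handle, the cranked steel blade and the biscuit. Its four handle-top corners are clear, and the stand's pins are on the spatula's side. Now I fit both poses from the two cameras.

```bash
cat > fit.py <<'E'
from h import *
from scipy.optimize import least_squares
t=load('top0'); s=load('scene0')
# spatula: top-view corners (crop/4 + offset)
def cp(u,v): return np.array([330+(u+.5)/4-.5,180+(v+.5)/4-.5])
H=[(385,170),(390,213),(647,182),(644,138)]
P=np.array([at_z(t,*cp(*h),.061) for h in H]); print('handle top',P.round(4))
B=np.array([at_z(t,*cp(*h),.0025) for h in [(80,192),(85,283),(350,250),(337,165)]]);print('blade',B.round(4))
d=(P[0]+P[1]-P[2]-P[3])/2; print('len',np.linalg.norm(d),'yaw',np.degrees(np.arctan2(d[1],d[0])), 'width',np.linalg.norm(P[0]-P[1]),np.linalg.norm(P[2]-P[3]))
# model fit: local pts
def loc(p): # heel origin
    x,y,a=p; c_,s_=np.cos(a),np.sin(a); return lambda q:[x+c_*q[0]-s_*q[1],y+s_*q[0]+c_*q[1],q[2]]
pts=[((0,.01,.061),cp(390,213)),((0,-.01,.061),cp(385,170)),((-.115,.01,.061),cp(647,182)),((-.115,-.01,.061),cp(644,138)),((.12,.02,.0025),cp(85,283)),((.12,-.02,.0025),cp(80,192))]
f=lambda p:np.concatenate([proj(t,loc(p)(q))-uv for q,uv in pts])
r=least_squares(f,[.565,-.165,1.7]); print('spatula heel',r.x[:2].round(4),np.degrees(r.x[2]).round(2),'res',r.fun.round(2))
g=loc(r.x); print('grip',np.round(g((-.035,0,.05)),4),'blade pt',np.round(g((.07,0,.0025)),4))
print('scene proj', [proj(s,g(q)).round(1) for q in [(0,0,.061),(-.115,0,.061),(.12,.02,.0025),(.12,-.02,.0025)]])
for n,c in(('t',t),('s',s)):
    hsv=cv2.cvtColor(c['color'],cv2.COLOR_BGR2HSV)
    m=cv2.inRange(hsv,(15,90,90),(30,255,255)); 
    k,l,st,ce=cv2.connectedComponentsWithStats(m)
    for i in range(1,k):
        if st[i,4]>100: print(n,'bis?',st[i],ce[i].round(1))
E
python3 fit.py; python3 - <<'E'
from h import *
s=load('scene0')['color']
a=cv2.resize(s[195:295,365:465],None,fx=5,fy=5,interpolation=cv2.INTER_CUBIC);cv2.imwrite('pics/cropS.png',a)
a=cv2.resize(s[220:280,135:285],None,fx=5,fy=5,interpolation=cv2.INTER_CUBIC);cv2.imwrite('pics/cropT.png',a)
E
```

```text
handle top [[ 0.5734 -0.165   0.061 ]
 [ 0.5552 -0.1672  0.061 ]
 [ 0.5714 -0.2788  0.061 ]
 [ 0.5904 -0.2776  0.061 ]]
blade [[ 0.5677 -0.0396  0.0025]
 [ 0.5274 -0.0426  0.0025]
 [ 0.545  -0.1604  0.0025]
 [ 0.5829 -0.1542  0.0025]]
len 0.11333255473101017 yaw 98.41344692499115 width 0.01834126125644544 0.018953458609009998
spatula heel [ 0.5645 -0.1635] 97.92 res [-1.35  0.35 -1.66 -0.61  0.01  0.59 -0.9   0.05  2.73 -0.36  1.28  0.04]
grip [ 0.5693 -0.1981  0.05  ] blade pt [ 0.5548 -0.0942  0.0025]
scene proj [array([206.9, 239.3]), array([146.5, 243.3]), array([272.5, 243.9]), array([273. , 260.6])]
t bis? [  0  93  99  76 361] [ 48.  131.4]
t bis? [577 163  33  35 899] [593.4 179.7]
t bis? [621 165  19  34 547] [631.1 180.9]
t bis? [584 214  33  36 917] [600.3 231.3]
t bis? [359 217  37  35 897] [378.5 232.9]
t bis? [628 216  12  33 312] [634.4 231.5]
t bis? [629 267  11  34 270] [635.  283.4]
t bis? [591 319  33  36 922] [606.7 336.8]
t bis? [634 323   6  26 111] [637.1 335.6]
s bis? [  0   2  28  33 282] [11.4 16. ]
s bis? [  0 167  22  21 357] [  9.4 176.4]
s bis? [ 28 167  28  22 457] [ 41.4 177.6]
s bis? [ 63 167  29  23 484] [ 76.8 178.1]
s bis? [  0 198   9  19 116] [  3. 206.]
s bis? [ 14 199  31  24 536] [ 28.6 210.4]
s bis? [  0 234  27  27 567] [ 11.8 246.4]
s bis? [ 34 235  32  28 664] [ 49.3 248.5]
s bis? [233 237  35  30 831] [250.1 251.6]
s bis? [  0 273  13  27 261] [  4.9 284.4]
s bis? [ 20 275  34  31 787] [ 36.3 289.9]
s bis? [ 537  284  103  109 1793] [599.2 335.2]
```

View pics/cropS.png

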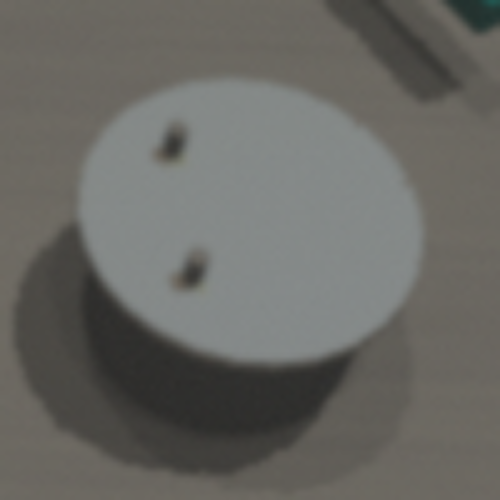

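View pics/cropT.png

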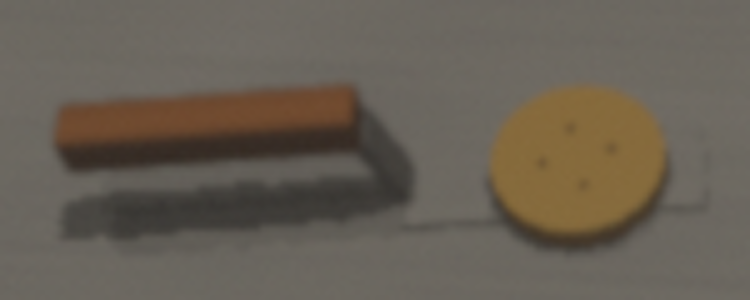

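```bash
cat > fits.py <<'E'
from h import *
from scipy.optimize import least_squares
t=load('top0'); s=load('scene0')
def plate(c,roi,thr):
    u0,u1,v0,v1=roi; im=c['color'][v0:v1,u0:u1].astype(int)
    hs=im[...,0]-im[...,2]; m=((hs>thr)).astype(np.uint8)
    m=cv2.morphologyEx(m,cv2.MORPH_CLOSE,np.ones((7,7)))
    cs,_=cv2.findContours(m,cv2.RETR_EXTERNAL,cv2.CHAIN_APPROX_NONE)
    k=max(cs,key=cv2.contourArea)[:,0]+[u0,v0]; k=cv2.convexHull(k.astype(np.int32)); 
    e=cv2.fitEllipse(k); print(e); return e
for n,c in(('t',t),('s',s)):
    p=c['color'][232,190] if n=='t' else c['color'][250,425]; q=c['color'][200,250] if n=='t' else c['color'][200,350]
    print(n,p,q)
et=plate(t,(140,250,180,290),8); es=plate(s,(365,465,195,295),6)
th=np.linspace(0,2*np.pi,60,endpoint=False)
def ell(e):
    (cx,cy),(w,h),a=e; a=np.radians(a);w+=1;h+=1
    return np.c_[cx+w/2*np.cos(th)*np.cos(a)-h/2*np.sin(th)*np.sin(a),cy+w/2*np.cos(th)*np.sin(a)+h/2*np.sin(th)*np.cos(a)]
def pe(c,x,y,z,r=.065): 
    P=np.array([proj(c,[x+r*np.cos(k),y+r*np.sin(k),z]) for k in th])
    return P
def resid(p,cs,z=None):
    x,y=p[:2]; z=p[2] if z is None else z; out=[]
    for c,e in cs:
        f=cv2.fitEllipse(pe(c,x,y,z).astype(np.float32)); 
        out+=[f[0][0]-e[0][0],f[0][1]-e[0][1],.5*(f[1][0]-e[1][0]-1),.5*(f[1][1]-e[1][1]-1)]
    return out
for cs in([(t,et)],[(s,es)],[(t,et),(s,es)]):
    r=least_squares(resid,[.547,.226,.06],args=(cs,),diff_step=1e-3); print('plate',r.x.round(4),np.round(r.fun,2))
x,y,z=r.x
B=lambda u,v:(140+(u+.5)/4-.5,180+(v+.5)/4-.5)
# pins: shading - base mid; top crop
for zz in (z,z+.016):
  a=at_z(t,*B(271,134),zz);b=at_z(t,*B(276,272),zz);d=a-b;m=(a+b)/2
  print('pins',zz.round(3),a.round(4),b.round(4),np.linalg.norm(d).round(4),'yaw',np.degrees(np.arctan2(d[0],-d[1])), 'cen',m[:2]+.026*np.array([-d[1],d[0]])/np.linalg.norm(d))
E
python3 fits.py
```

```text
t [199 191 179] [140 146 146]
s [137 137 132] [ 96 103 106]
((192.71873474121094, 232.38905334472656), (75.66192626953125, 77.30165100097656), 38.802852630615234)Traceback (most recent call last):
  File "fits.py", line 14, in <module>
    et=plate(t,(140,250,180,290),8); es=plate(s,(365,465,195,295),6)
                                        ~~~~~^^^^^^^^^^^^^^^^^^^^^^^
  File "fits.py", line 10, in plate
    e=cv2.fitEllipse(k); print(e); return e
cv2.error: OpenCV(4.12.0) /io/opencv/modules/imgproc/src/shapedescr.cpp:361: error: (-201:Incorrect size of input array) There should be at least 5 points to fit the ellipse in function 'fitEllipseNoDirect'
```

```bash
sed -i 's/195,295),6)/195,295),-2)/; s/180,290),8)/180,290),3)/' fits.py; python3 fits.py
```

```text
t [199 191 179] [140 146 146]
s [137 137 132] [ 96 103 106]
((192.78793334960938, 232.4333953857422), (76.8437271118164, 78.25643157958984), 44.571617126464844)
((412.8138427734375, 244.8577117919922), (69.28519439697266, 70.18095397949219), 72.50467681884766)
plate [0.5431 0.2222 0.0902] [ 0.   0.  -0.1  0.1]
plate [0.5987 0.2083 0.1289] [-0.08  0.18 -4.09  3.27]
plate [0.5479 0.2268 0.0578] [ 1.14 -0.78 -1.33 -1.16  1.15 -0.6  -7.32 -0.71]
pins 0.058 [0.5796 0.2047 0.0578] [0.5211 0.2    0.0578] 0.0587 yaw 94.62229104342043 cen [0.54828521 0.22825982]
pins 0.074 [0.5774 0.2019 0.0738] [0.5198 0.1972 0.0738] 0.0578 yaw 94.62229104342033 cen [0.54651454 0.22547334]
```

```bash
sed -i "s/m=((hs>thr)).astype/m=((hs>thr)\&(im[...,0]>112)).astype/" fits.py; python3 fits.py
```

```text
t [199 191 179] [140 146 146]
s [137 137 132] [ 96 103 106]
((192.78793334960938, 232.4333953857422), (76.8437271118164, 78.25643157958984), 44.571617126464844)
((414.7423095703125, 238.79656982421875), (54.61286163330078, 69.06502532958984), 106.19934844970703)
plate [0.5431 0.2222 0.0902] [ 0.   0.  -0.1  0.1]
plate [0.5423 0.2268 0.0678] [-0.    0.   -0.06  0.04]
plate [0.5451 0.2258 0.0722] [ 0.01 -0.06 -0.8  -0.61 -0.   -0.13  0.11  0.26]
pins 0.072 [0.5776 0.2022 0.0722] [0.5199 0.1975 0.0722] 0.0579 yaw 94.62229104342038 cen [0.54669473 0.22575691]
pins 0.088 [0.5754 0.1993 0.0882] [0.5186 0.1948 0.0882] 0.057 yaw 94.62229104342036 cen [0.54492406 0.22297043]
```

```bash
cat >> h.py <<'E'
from scipy.spatial.transform import Rotation as Rn
def goto(pos,yaw,n=None):
    o=bot.get_obs(); R=Rn.from_quat(o['tool_rot']); a=np.radians(yaw)
    T=Rn.from_matrix(np.array([[np.cos(a),np.sin(a),0],[np.sin(a),-np.cos(a),0],[0,0,-1]]))
    tr=R.inv().apply(np.array(pos)-o['eef_pos']); tw=(R.inv()*T).as_rotvec(degrees=True)
    print('clock',round(o['clock'],2),'pos',o['eef_pos'].round(4),'F',o['ft_force'].round(2),'w',o['grip_width'].round(4))
    print('translation',tr.round(4),'twist',tw.round(2),'rows>=',np.ceil(max(np.linalg.norm(tr)/.06,np.linalg.norm(tw)/10.5)))
E
python3 - <<'E'
from h import *
goto([.566,-.18,.18],97.9)
s=load('scene0')
for z in(.07,.086):
  a=at_z(s,365+170/5,195+142/5,z);b=at_z(s,365+188/5,195+270/5,z);d=a-b; print(a,b,np.degrees(np.arctan2(-d[1],-d[0]))) if 0 else print(a.round(4),b.round(4),np.linalg.norm(d))
E
```

```text
Traceback (most recent call last):
  File "h.py", line 28, in goto
    print('clock',round(o['clock'],2),'pos',o['eef_pos'].round(4),'F',o['ft_force'].round(2),'w',o['grip_width'].round(4))
                                                                                                 ^^^^^^^^^^^^^^^^^^^^^
AttributeError: 'float' object has no attribute 'round'
```

```bash
sed -i "s/o\['grip_width'\].round(4)/round(o['grip_width'],4)/" h.py
python3 - <<'E'
from h import *
goto([.566,-.18,.18],97.9)
s=load('scene0')
for z in(.07,.086):
  a=at_z(s,365+170/5,195+142/5,z);b=at_z(s,365+188/5,195+270/5,z);d=a-b; print(a.round(4),b.round(4),np.linalg.norm(d),np.degrees(np.arctan2(d[1],d[0])))
E
```

```text
clock 0.15 pos [0.2167 0.4501 0.2306] F [0.27 0.54 1.43] w 0.0851
translation [-0.588  -0.416   0.0513] twist [-9.000e-02  5.000e-02  5.639e+01] rows>= 13.0
[0.5125 0.1982 0.07  ] [0.571 0.202 0.07 ] 0.058676695946173765 -176.30789213589188
[0.5247 0.1952 0.086 ] [0.5819 0.1989 0.086 ] 0.057307372888850794 -176.30789213589185
```

send_rows:
  deltas:
    - {"grip":1,"translation":[-0.04,-0.03,0],"twist":[0,0,4]}
    - {"grip":1,"translation":[-0.08,-0.06,0],"twist":[0,0,8]}
    - {"grip":1,"translation":[-0.125,-0.09,0.005],"twist":[0,0,13]}
    - {"grip":1,"translation":[-0.17,-0.12,0.01],"twist":[0,0,18]}
    - {"grip":1,"translation":[-0.215,-0.15,0.015],"twist":[0,0,22]}

```text
clock: 0.78
eef_pos: [0.3458, 0.22, 0.2156]
tool_rot: [0.405, 0.914, -0.001, 0.0]
ft_force: [1.4, 0.3, -0.1]
grip_width: 0.0852
```

```bash
python3 -c "
from h import *
goto([.566,-.18,.18],97.9)"
```

```text
clock 0.78 pos [0.3458 0.22   0.2156] F [ 1.36  0.28 -0.12] w 0.0852
translation [-0.4443 -0.1054  0.0361] twist [-0.06  0.06 34.28] rows>= 8.0
```

send_rows:
  deltas:
    - {"grip":1,"translation":[-0.05,-0.012,0.004],"twist":[0,0,4]}
    - {"grip":1,"translation":[-0.1,-0.024,0.008],"twist":[0,0,8]}
    - {"grip":1,"translation":[-0.15,-0.036,0.012],"twist":[0,0,12]}
    - {"grip":1,"translation":[-0.2,-0.048,0.016],"twist":[0,0,16]}
    - {"grip":1,"translation":[-0.25,-0.06,0.02],"twist":[0,0,20]}

```text
clock: 1.4
eef_pos: [0.4697, -0.0072, 0.1956]
tool_rot: [0.559, 0.829, -0.001, 0.0]
ft_force: [1.0, 0.3, -0.2]
grip_width: 0.0858
```

```bash
python3 -c "
from h import *
goto([.566,-.18,.18],97.9)"
```

```text
clock 1.4 pos [ 0.4697 -0.0072  0.1956] F [ 1.01  0.29 -0.23] w 0.0858
translation [-0.1963  0.0245  0.0157] twist [-0.05  0.06 14.13] rows>= 4.0
```

send_rows:
  deltas:
    - {"grip":1,"translation":[-0.05,0.006,0.004],"twist":[0,0,4]}
    - {"grip":1,"translation":[-0.1,0.012,0.008],"twist":[0,0,8]}
    - {"grip":1,"translation":[-0.15,0.018,0.012],"twist":[0,0,12]}
    - {"grip":1,"translation":[-0.196,0.0245,0.016],"twist":[0,0,14.1]}
    - {"grip":1,"translation":[-0.196,0.0245,0.016],"twist":[0,0,14.1]}

```text
clock: 2.02
eef_pos: [0.5663, -0.1824, 0.1779]
tool_rot: [0.658, 0.753, -0.001, -0.0]
ft_force: [-0.4, 0.2, -0.6]
grip_width: 0.0854
```

```bash
python3 -c "
from h import *
goto([.566,-.18,.18],97.9); c=snap('wrist','w1.png')"
```

```text
clock 2.02 pos [ 0.5663 -0.1824  0.1779] F [-0.43  0.22 -0.57] w 0.0854
translation [ 0.0024 -0.     -0.0021] twist [-0.13  0.04 -0.19] rows>= 1.0
```

View pics/w1.png

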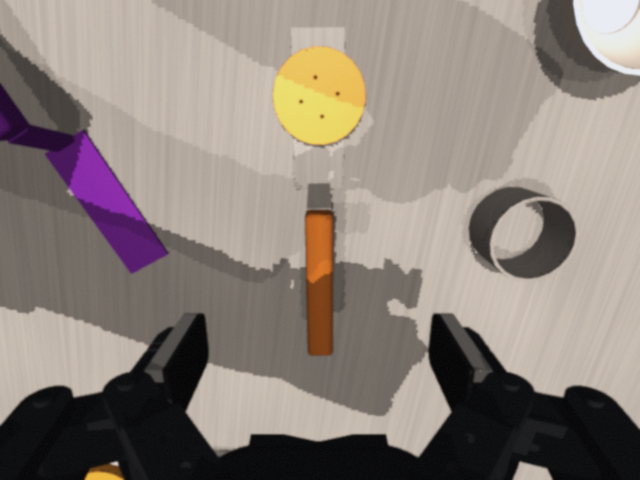

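The wrist view shows the handle at columns 307–333, rows 211–355, upright between the fingers. The blade tip is at (291–345, 27) and the biscuit at (320, 95). Measuring.

```bash
python3 - <<'E'
from h import *
c=load('w1')
for n,u,v,z in [('hf',320,211,.061),('he',320,355,.061),('tip',318,27,.0025),('bis',320,95,.0145),('bisL',273,95,.0145),('bisR',367,95,.0145),('bladeHeel',318,182,.0025)]: print(n,at_z(c,u,v,z).round(4))
a=at_z(c,320,211,.061)-at_z(c,320,355,.061);print(np.linalg.norm(a),np.degrees(np.arctan2(a[1],a[0])))
b=at_z(c,318,27,.0025)-at_z(c,320,355,.061);print(np.degrees(np.arctan2(b[1],b[0])))
E
```

```text
hf [ 0.5657 -0.1645  0.061 ]
he [ 0.5816 -0.2788  0.061 ]
tip [ 0.5472 -0.04    0.0025]
bis [ 0.5552 -0.0874  0.0145]
bisL [ 0.5204 -0.0921  0.0145]
bisR [ 0.5899 -0.0826  0.0145]
bladeHeel [ 0.5628 -0.1539  0.0025]
0.11544245128466972 97.88509841427245
98.19559070157729
```

```bash
python3 -c "
from h import *
goto([.570,-.198,.031],98.0)"
```

```text
clock 2.08 pos [ 0.5656 -0.1807  0.1784] F [0.08 0.55 0.01] w 0.0852
translation [-0.0178  0.0025  0.1473] twist [-0.16 -0.01 -0.19] rows>= 3.0
```

send_rows:
  deltas:
    - {"grip":1,"translation":[-0.01,0.0015,0.03],"twist":[0,0,0]}
    - {"grip":1,"translation":[-0.0178,0.002,0.07],"twist":[0,0,-0.2]}
    - {"grip":1,"translation":[-0.0178,0.0025,0.11],"twist":[-0.1,0,-0.2]}
    - {"grip":1,"translation":[-0.0178,0.0025,0.14],"twist":[-0.1,0,-0.2]}
    - {"grip":1,"translation":[-0.0178,0.0025,0.147],"twist":[-0.1,0,-0.2]}

```text
clock: 2.7
eef_pos: [0.5676, -0.196, 0.0293]
tool_rot: [0.655, 0.755, -0.001, -0.003]
ft_force: [0.2, 0.4, 0.6]
grip_width: 0.0853
```

```bash
python3 -c "
from h import *
goto([.570,-.198,.031],98.0); snap('wrist','w2.png')"
```

```text
clock 2.7 pos [ 0.5676 -0.196   0.0293] F [0.17 0.39 0.63] w 0.0853
translation [-0.0023  0.0021 -0.0018] twist [-0.34 -0.17  0.11] rows>= 1.0
```

View pics/w2.png

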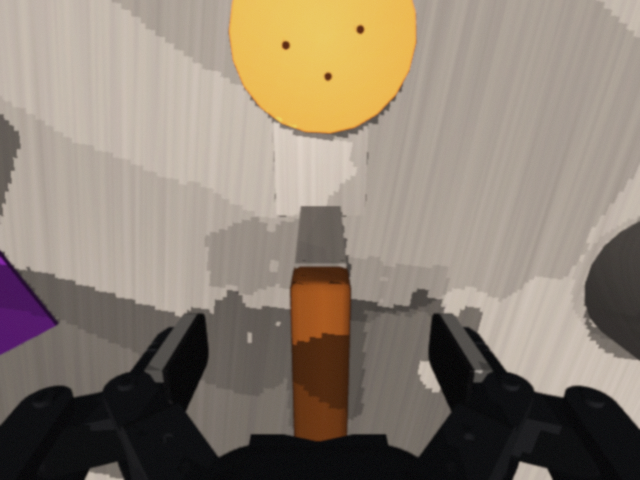

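The handle (columns 292–350) is centred between the fingers (207, 430). I'll trim the pose, then close.

send_rows:
  deltas:
    - {"grip":1,"translation":[-0.0023,0.0015,-0.0018],"twist":[-0.3,-0.1,0.1]}
    - {"grip":1,"translation":[-0.0023,0.0015,-0.0018],"twist":[-0.3,-0.1,0.1]}
    - {"grip":1,"translation":[-0.0023,0.0015,-0.0018],"twist":[-0.3,-0.1,0.1]}

```text
clock: 3.12
eef_pos: [0.5711, -0.1988, 0.033]
tool_rot: [0.656, 0.755, 0.001, 0.001]
ft_force: [-0.5, -0.7, 0.6]
grip_width: 0.0858
```

```bash
python3 -c "
from h import *
goto([.570,-.198,.031],98.0)"
```

```text
clock 3.12 pos [ 0.5711 -0.1988  0.033 ] F [-0.52 -0.67  0.59] w 0.0858
translation [ 0.0009 -0.001   0.002 ] twist [ 0.17  0.04 -0.  ] rows>= 1.0
```

send_rows:
  deltas:
    - {"grip":0.4,"translation":[0,-0.0005,0.001],"twist":[0.1,0,0]}
    - {"grip":0.3,"translation":[0,-0.0005,0.001],"twist":[0.1,0,0]}
    - {"grip":0.2,"translation":[0,-0.0005,0.001],"twist":[0.1,0,0]}
    - {"grip":0.1,"translation":[0,-0.0005,0.001],"twist":[0.1,0,0]}
    - {"grip":0,"translation":[0,-0.0005,0.001],"twist":[0.1,0,0]}

```text
clock: 3.75
eef_pos: [0.5705, -0.1988, 0.032]
tool_rot: [0.656, 0.755, 0.0, 0.001]
ft_force: [-0.4, -0.1, 0.8]
grip_width: 0.0191
```

send_rows:
  deltas:
    - {"grip":0,"translation":[0,0,0],"twist":[0,0,0]}
    - {"grip":0,"translation":[0,0,0],"twist":[0,0,0]}
    - {"grip":0,"translation":[0,0,0],"twist":[0,0,0]}

```text
clock: 4.12
eef_pos: [0.5705, -0.1988, 0.032]
tool_rot: [0.656, 0.755, 0.0, 0.001]
ft_force: [-0.4, -0.5, 1.0]
grip_width: 0.0188
```

```bash
python3 -c "
from h import *
goto([.570,-.198,.031],98.0); snap('wrist','w3.png')"
```

```text
clock 4.12 pos [ 0.5705 -0.1988  0.032 ] F [-0.44 -0.53  1.02] w 0.0188
translation [ 0.0009 -0.0004  0.001 ] twist [ 0.06  0.04 -0.  ] rows>= 1.0
```

View pics/w3.png

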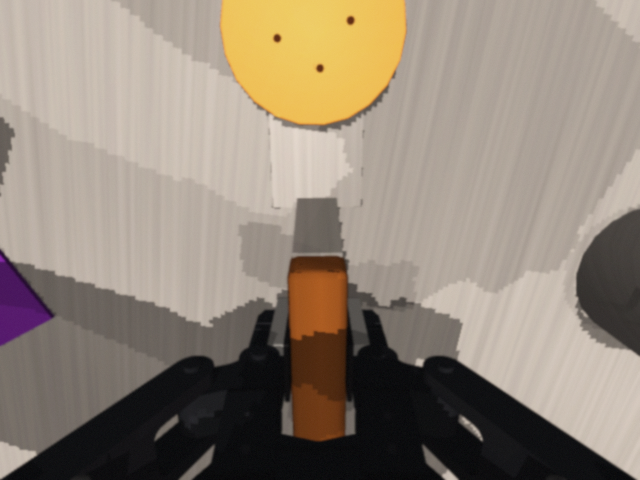

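Gripped: width 18.8 mm, pads either side of the handle, biscuit undisturbed at (313, 30). Now a slow lift.

send_rows:
  deltas:
    - {"grip":0,"translation":[0,0,-0.002],"twist":[0,0,0]}
    - {"grip":0,"translation":[0,0,-0.006],"twist":[0,0,0]}
    - {"grip":0,"translation":[0,0,-0.012],"twist":[0,0,0]}
    - {"grip":0,"translation":[0,0,-0.018],"twist":[0,0,0]}
    - {"grip":0,"translation":[0,0,-0.022],"twist":[0,0,0]}

```text
clock: 4.8
eef_pos: [0.5708, -0.1989, 0.0547]
tool_rot: [0.656, 0.755, 0.0, 0.001]
ft_force: [-0.7, -0.2, -2.1]
grip_width: 0.0189
```

```bash
python3 -c "
from h import *
goto([.570,-.198,.14],98.0); snap('wrist','w4.png');snap('scene','s4.png')"
```

```text
clock 4.8 pos [ 0.5708 -0.1989  0.0547] F [-0.66 -0.2  -2.09] w 0.0189
translation [ 0.0009 -0.0005 -0.0853] twist [ 0.1   0.06 -0.  ] rows>= 2.0
```

View pics/w4.png

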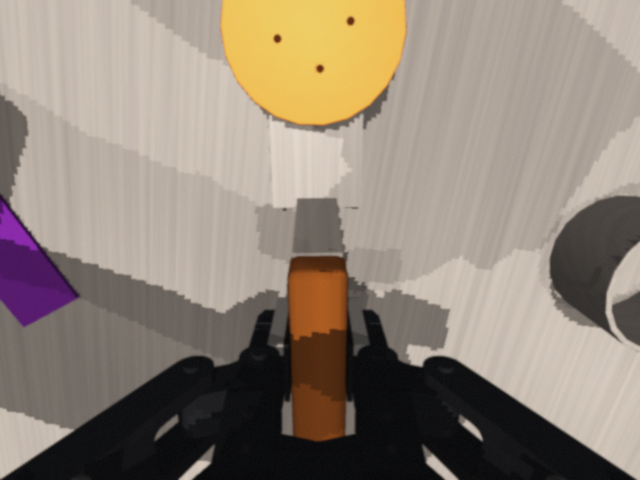

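send_rows:
  deltas:
    - {"grip":0,"translation":[0,0,-0.004],"twist":[0,0,0]}
    - {"grip":0,"translation":[0,0,-0.014],"twist":[0,0,0]}
    - {"grip":0,"translation":[0,0,-0.028],"twist":[0,0,0]}
    - {"grip":0,"translation":[0,0,-0.04],"twist":[0,0,0]}
    - {"grip":0,"translation":[0,0,-0.045],"twist":[0,0,0]}

```text
clock: 5.52
eef_pos: [0.5717, -0.1992, 0.1015]
tool_rot: [0.656, 0.755, 0.001, 0.002]
ft_force: [0.3, 0.2, -1.4]
grip_width: 0.0192
```

send_rows:
  deltas:
    - {"grip":0,"translation":[0,0,-0.004],"twist":[0,0,0]}
    - {"grip":0,"translation":[0,0,-0.014],"twist":[0,0,0]}
    - {"grip":0,"translation":[0,0,-0.03],"twist":[0,0,0]}
    - {"grip":0,"translation":[0,0,-0.044],"twist":[0,0,0]}
    - {"grip":0,"translation":[0,0,-0.05],"twist":[0,0,0]}

```text
clock: 6.15
eef_pos: [0.5723, -0.1994, 0.1534]
tool_rot: [0.656, 0.755, 0.001, 0.004]
ft_force: [-0.3, -0.8, -2.3]
grip_width: 0.0192
```

```bash
python3 -c "
from h import *
goto([.5528,.1258,.15],94.2); snap('wrist','w5.png')"
```

```text
clock 6.15 pos [ 0.5723 -0.1994  0.1534] F [-0.31 -0.77 -2.31] w 0.0192
translation [0.3248 0.0259 0.0023] twist [0.41 0.2  3.8 ] rows>= 6.0
```

View pics/w5.png

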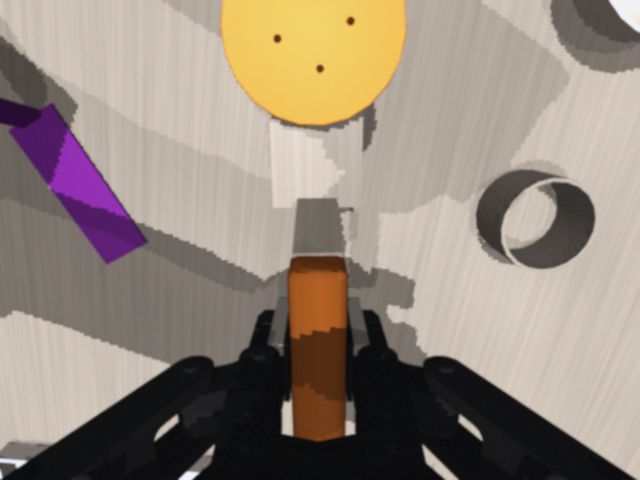

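send_rows:
  deltas:
    - {"grip":0,"translation":[0.006,0.0005,0],"twist":[0.1,0,0.1]}
    - {"grip":0,"translation":[0.022,0.002,0],"twist":[0.2,0.1,0.3]}
    - {"grip":0,"translation":[0.046,0.004,0],"twist":[0.3,0.1,0.5]}
    - {"grip":0,"translation":[0.07,0.0055,0],"twist":[0.4,0.2,0.8]}
    - {"grip":0,"translation":[0.086,0.007,0],"twist":[0.4,0.2,1.0]}

```text
clock: 6.82
eef_pos: [0.5668, -0.1113, 0.1528]
tool_rot: [0.662, 0.749, -0.0, -0.0]
ft_force: [0.7, -0.1, -2.3]
grip_width: 0.0193
```

```bash
python3 -c "
from h import *
goto([.5528,.1258,.15],94.2)"
```

```text
clock 6.83 pos [ 0.5668 -0.1113  0.1528] F [ 0.67 -0.07 -2.29] w 0.0193
translation [0.237  0.0153 0.0029] twist [-0.06 -0.02  2.88] rows>= 4.0
```

send_rows:
  deltas:
    - {"grip":0,"translation":[0.008,0.0005,0],"twist":[0,0,0.2]}
    - {"grip":0,"translation":[0.028,0.002,0],"twist":[0,0,0.5]}
    - {"grip":0,"translation":[0.058,0.004,0],"twist":[0,0,0.8]}
    - {"grip":0,"translation":[0.086,0.0055,0],"twist":[0,0,1.1]}
    - {"grip":0,"translation":[0.102,0.0065,0],"twist":[0,0,1.3]}

```text
clock: 7.45
eef_pos: [0.5605, -0.0082, 0.1527]
tool_rot: [0.67, 0.742, -0.0, -0.0]
ft_force: [0.5, -0.6, -2.0]
grip_width: 0.019
```

```bash
python3 -c "
from h import *
goto([.5528,.1258,.15],94.2)"
```

```text
clock 7.45 pos [ 0.5605 -0.0082  0.1527] F [ 0.47 -0.58 -1.98] w 0.019
translation [0.1341 0.0059 0.0028] twist [-0.07 -0.01  1.6 ] rows>= 3.0
```

send_rows:
  deltas:
    - {"grip":0,"translation":[0.008,0.0005,0],"twist":[0,0,0.2]}
    - {"grip":0,"translation":[0.028,0.001,0],"twist":[0,0,0.5]}
    - {"grip":0,"translation":[0.058,0.002,0],"twist":[0,0,0.9]}
    - {"grip":0,"translation":[0.084,0.0035,0],"twist":[0,0,1.2]}
    - {"grip":0,"translation":[0.094,0.004,0],"twist":[0,0,1.4]}

```text
clock: 8.07
eef_pos: [0.555, 0.0864, 0.1527]
tool_rot: [0.679, 0.734, -0.001, -0.0]
ft_force: [-0.3, -0.5, -2.1]
grip_width: 0.0192
```

```bash
python3 -c "
from h import *
goto([.5528,.1258,.15],94.2); snap('wrist','w6.png')"
```

```text
clock 8.07 pos [0.555  0.0864 0.1527] F [-0.26 -0.49 -2.14] w 0.0192
translation [0.0395 0.0009 0.0027] twist [-0.07  0.02  0.24] rows>= 1.0
```

View pics/w6.png

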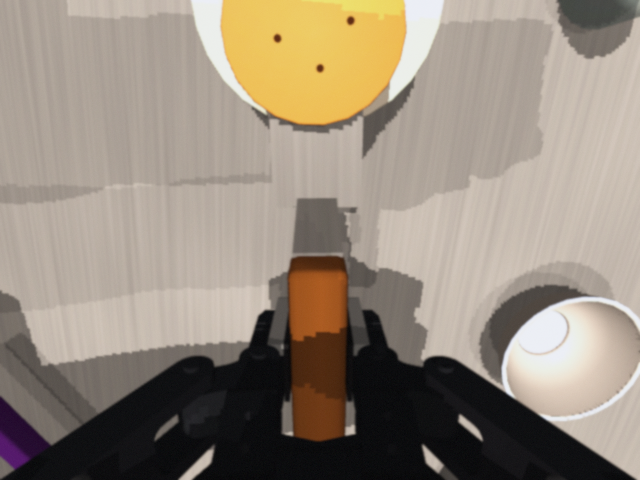

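send_rows:
  deltas:
    - {"grip":0,"translation":[0.005,0,0],"twist":[0,0,0.1]}
    - {"grip":0,"translation":[0.016,0.0005,0],"twist":[0,0,0.2]}
    - {"grip":0,"translation":[0.03,0.001,0],"twist":[0,0,0.2]}
    - {"grip":0,"translation":[0.038,0.001,0.001],"twist":[0,0,0.2]}
    - {"grip":0,"translation":[0.0395,0.001,0.002],"twist":[0,0,0.2]}

```text
clock: 8.75
eef_pos: [0.5528, 0.1272, 0.1506]
tool_rot: [0.68, 0.733, -0.0, -0.001]
ft_force: [0.5, 0.2, -2.1]
grip_width: 0.0193
```

```bash
python3 -c "
from h import *
goto([.5528,.1258,.15],94.2); 
for n in ('wrist','top','scene'): snap(n,n+'7.png')
im=cv2.imread('pics/top7.png'); cv2.imwrite('pics/top7c.png',cv2.resize(im[170:310,120:320],None,fx=4,fy=4,interpolation=cv2.INTER_CUBIC))
im=cv2.imread('pics/scene7.png'); cv2.imwrite('pics/scene7c.png',cv2.resize(im[160:300,280:480],None,fx=4,fy=4,interpolation=cv2.INTER_CUBIC))
"
```

```text
clock 8.75 pos [0.5528 0.1272 0.1506] F [ 0.52  0.16 -2.08] w 0.0193
translation [-0.0014 -0.0001  0.0006] twist [-0.07 -0.02  0.13] rows>= 1.0
```

View pics/wrist7.png

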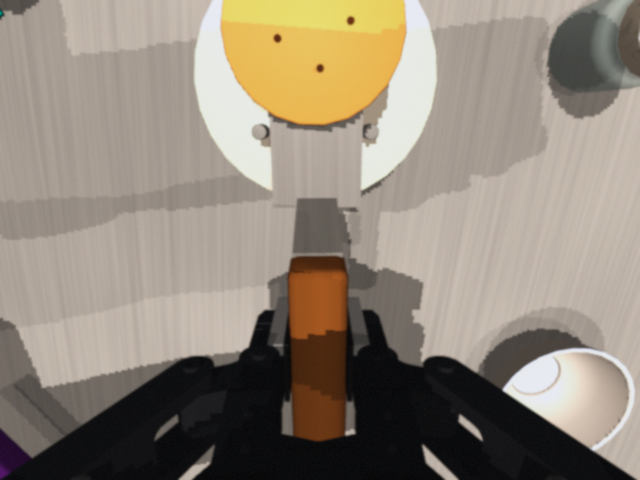

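View pics/top7c.png

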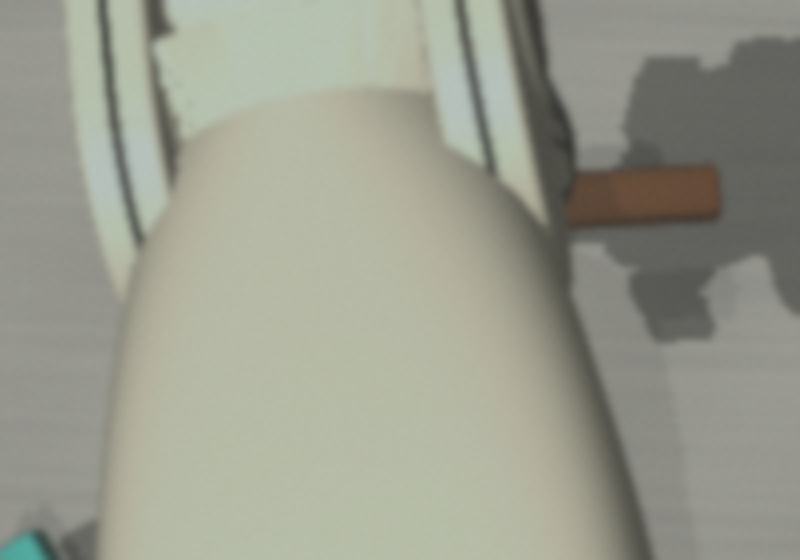

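View pics/scene7c.png

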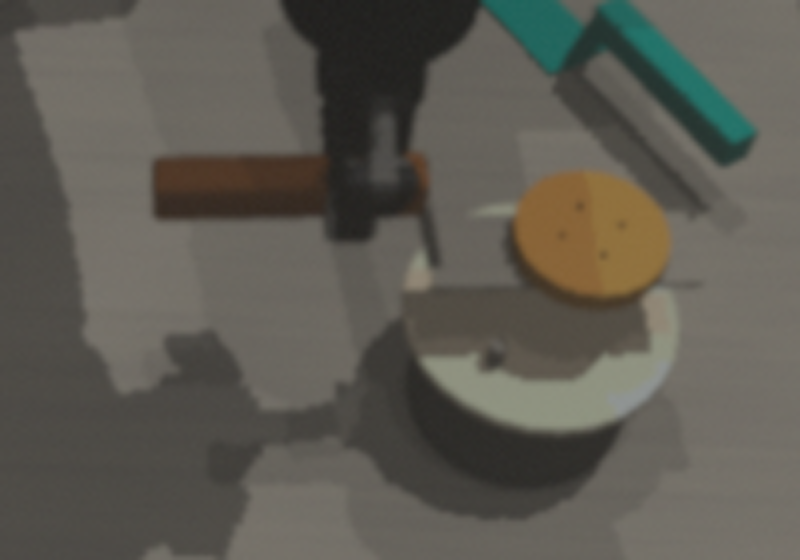

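Both pins are visible in the wrist view at (260,131) and (371,131), either side of the blade (272–362). The biscuit is beyond them. Measuring the offset.

```bash
python3 - <<'E'
from h import *
c=load('wrist7'); im=c['color']
cv2.imwrite('pics/w7c.png',cv2.resize(im[90:220,230:400],None,fx=4,fy=4,interpolation=cv2.INTER_CUBIC))
d=np.array([np.cos(np.radians(94.2)),np.sin(np.radians(94.2))]);n=np.array([-d[1],d[0]])
for z in(.07,.078,.086):
  a=at_z(c,260,131,z);b=at_z(c,371,131,z);v=b-a
  C=(a+b)/2; C=C[:2]+.026*np.array([-v[1],v[0]])/np.linalg.norm(v[:2])
  print(z,a.round(4),b.round(4),np.linalg.norm(v).round(4),np.degrees(np.arctan2(v[1],v[0])),'cen',C.round(4))
bz=.1506-.032+.0025
for u,v in[(272,206),(361,206),(272,125),(362,125)]: print('blade',at_z(c,u,v,bz).round(4))
bc=at_z(c,313.5,30,bz+.012); print('bis near',bc.round(4))
L=at_z(c,221,30,bz+.012);R=at_z(c,406,30,bz+.012);N=at_z(c,314,125,bz+.012);print(np.linalg.norm(R-L),N)
E
```

```text
0.07 [0.5155 0.1968 0.07  ] [0.5773 0.2016 0.07  ] 0.062 4.418671656397406 cen [0.5444 0.2251]
0.078 [0.5166 0.1971 0.078 ] [0.5762 0.2017 0.078 ] 0.0598 4.4186716563973905 cen [0.5444 0.2253]
0.086 [0.5178 0.1974 0.086 ] [0.5752 0.2018 0.086 ] 0.0576 4.4186716563973905 cen [0.5445 0.2255]
blade [0.5294 0.1662 0.1211]
blade [0.5698 0.1693 0.1211]
blade [0.5279 0.2016 0.1211]
blade [0.5664 0.2046 0.1211]
bis near [0.5433 0.2372 0.1331]
0.06917891648356816 [0.54597064 0.20313818 0.1331    ]
```

View pics/w7c.png

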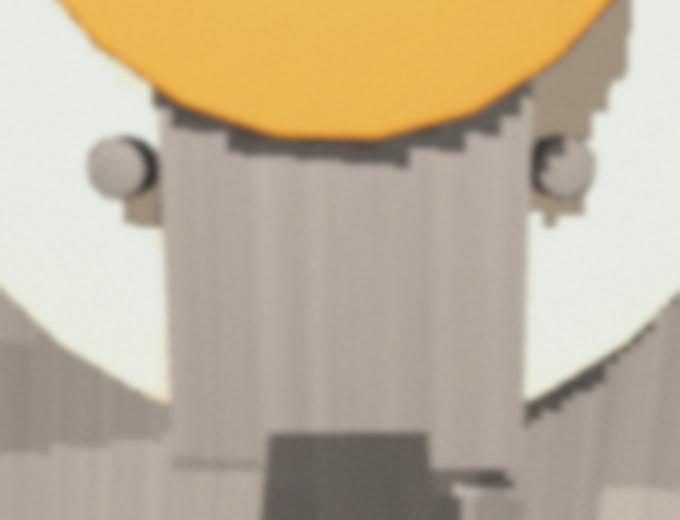

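send_rows:
  deltas:
    - {"grip":0,"translation":[0,-0.0003,0.003],"twist":[0,0,0.1]}
    - {"grip":0,"translation":[0,-0.0006,0.011],"twist":[0,0,0.1]}
    - {"grip":0,"translation":[0,-0.0008,0.021],"twist":[0,0,0.1]}
    - {"grip":0,"translation":[0,-0.0008,0.028],"twist":[0,0,0.1]}
    - {"grip":0,"translation":[0,-0.0008,0.03],"twist":[0,0,0.1]}

```text
clock: 9.52
eef_pos: [0.5513, 0.1262, 0.1195]
tool_rot: [0.681, 0.732, -0.001, -0.001]
ft_force: [-0.8, -0.2, -2.1]
grip_width: 0.0193
```

send_rows:
  deltas:
    - {"grip":0,"translation":[0,0,0],"twist":[0,0,0]}
    - {"grip":0,"translation":[0,0,0],"twist":[0,0,0]}

```text
clock: 9.78
eef_pos: [0.5515, 0.1262, 0.1197]
tool_rot: [0.681, 0.732, -0.001, -0.001]
ft_force: [-0.2, 0.0, -1.9]
grip_width: 0.019
```

```bash
python3 -c "
from h import *
goto([.5525,.1265,.12],94.3); print(bot.get_obs()['ft_torque']); snap('wrist','w8.png')"
```

```text
clock 9.78 pos [0.5515 0.1262 0.1197] F [-0.25  0.05 -1.87] w 0.019
translation [ 0.0002  0.001  -0.0003] twist [-0.17  0.   -0.13] rows>= 1.0
[-0.12747649  0.02351107 -0.02215891]
```

View pics/w8.png

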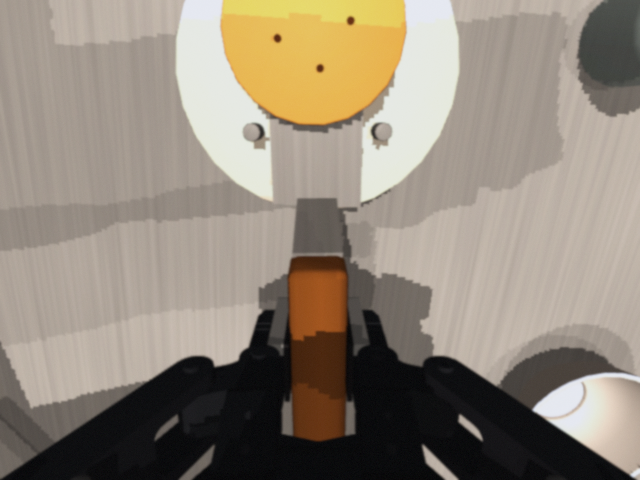

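The pins at (253,131) and (382,131) are symmetric about the blade (272–361). Now I feel downwards.

send_rows:
  deltas:
    - {"grip":0,"translation":[0,0,0.002],"twist":[0,0,0]}
    - {"grip":0,"translation":[0,0,0.005],"twist":[0,0,0]}
    - {"grip":0,"translation":[0,0,0.008],"twist":[0,0,0]}
    - {"grip":0,"translation":[0,0,0.01],"twist":[0,0,0]}
    - {"grip":0,"translation":[0,0,0.01],"twist":[0,0,0]}

```text
clock: 10.45
eef_pos: [0.5513, 0.1262, 0.1095]
tool_rot: [0.681, 0.732, -0.001, -0.001]
ft_force: [0.1, 0.6, -2.3]
grip_width: 0.0193
```

send_rows:
  deltas:
    - {"grip":0,"translation":[0,0,0.001],"twist":[0,0,0]}
    - {"grip":0,"translation":[0,0,0.002],"twist":[0,0,0]}
    - {"grip":0,"translation":[0,0,0.002],"twist":[0,0,0]}

```text
clock: 10.82
eef_pos: [0.5512, 0.1262, 0.1074]
tool_rot: [0.681, 0.732, -0.001, -0.001]
ft_force: [0.6, 0.6, -2.4]
grip_width: 0.019
```

send_rows:
  deltas:
    - {"grip":0,"translation":[0,0,0.001],"twist":[0,0,0]}
    - {"grip":0,"translation":[0,0,0.0015],"twist":[0,0,0]}
    - {"grip":0,"translation":[0,0,0.0015],"twist":[0,0,0]}

```text
clock: 11.2
eef_pos: [0.5512, 0.1262, 0.1059]
tool_rot: [0.681, 0.732, -0.001, -0.001]
ft_force: [0.6, 0.5, -2.7]
grip_width: 0.0189
```

send_rows:
  deltas:
    - {"grip":0,"translation":[0,0,0.001],"twist":[0,0,0]}
    - {"grip":0,"translation":[0,0,0.0015],"twist":[0,0,0]}
    - {"grip":0,"translation":[0,0,0.0015],"twist":[0,0,0]}

```text
clock: 11.58
eef_pos: [0.5512, 0.1262, 0.1043]
tool_rot: [0.681, 0.732, -0.001, -0.001]
ft_force: [-1.2, -0.2, -2.4]
grip_width: 0.019
```

send_rows:
  deltas:
    - {"grip":0,"translation":[0,0,0.001],"twist":[0,0,0]}
    - {"grip":0,"translation":[0,0,0.001],"twist":[0,0,0]}

```text
clock: 11.82
eef_pos: [0.5512, 0.1262, 0.1035]
tool_rot: [0.681, 0.732, -0.001, -0.001]
ft_force: [-0.5, -0.0, -0.1]
grip_width: 0.0189
```

send_rows:
  deltas:
    - {"grip":0,"translation":[0,0,0],"twist":[0,0,0]}
    - {"grip":0,"translation":[0,0,0],"twist":[0,0,0]}

```text
clock: 12.08
eef_pos: [0.5513, 0.1262, 0.1036]
tool_rot: [0.681, 0.732, -0.001, -0.001]
ft_force: [-0.9, 0.0, -0.4]
grip_width: 0.019
```

```bash
python3 -c "
from h import *
goto([.5525,.1265,.1035],94.3); o=bot.get_obs();print(o['ft_torque'],o['tau'].round(2)); snap('scene','s9.png');
im=cv2.imread('pics/s9.png'); cv2.imwrite('pics/s9c.png',cv2.resize(im[160:300,280:480],None,fx=4,fy=4,interpolation=cv2.INTER_CUBIC));goto([.5525,.1265,.1035],94.3)"
```

```text
clock 12.07 pos [0.5513 0.1262 0.1036] F [-0.92  0.01 -0.37] w 0.019
translation [0.0002 0.0012 0.0001] twist [-0.18 -0.   -0.13] rows>= 1.0
[-0.1219663   0.08277105  0.05062766] [ 9.000e-02 -4.550e+01  2.353e+01 -1.400e-01  1.200e-01  2.000e-02]
clock 12.12 pos [0.5513 0.1262 0.1036] F [-0.79 -0.41 -0.16] w 0.0194
translation [0.0002 0.0013 0.0001] twist [-0.18 -0.   -0.12] rows>= 1.0
```

View pics/s9c.png

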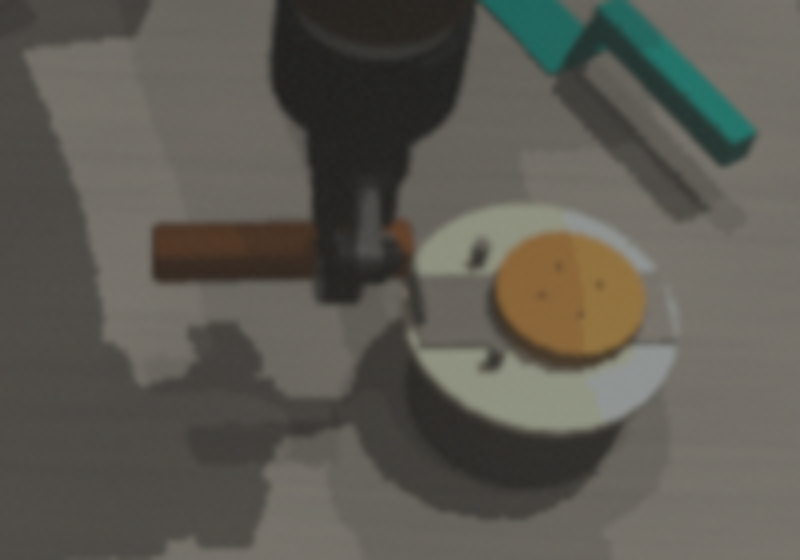

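The blade is on the plate with about 2 N on it, and the biscuit is beyond the pins. I press slightly more and hold, then draw back.

send_rows:
  deltas:
    - {"grip":0,"translation":[0,0.0003,0.0003],"twist":[0,0,0]}
    - {"grip":0,"translation":[0,0.0003,0.0003],"twist":[0,0,0]}
    - {"grip":0,"translation":[0,0.0003,0.0003],"twist":[0,0,0]}

```text
clock: 12.5
eef_pos: [0.5514, 0.1262, 0.1033]
tool_rot: [0.681, 0.732, -0.001, -0.001]
ft_force: [-1.4, -1.8, 0.4]
grip_width: 0.0191
```

send_rows:
  deltas:
    - {"grip":0,"translation":[-0.001,0,0],"twist":[0,0,0]}
    - {"grip":0,"translation":[-0.003,0,0],"twist":[0,0,0]}
    - {"grip":0,"translation":[-0.005,0,0],"twist":[0,0,0]}

```text
clock: 12.88
eef_pos: [0.5521, 0.1213, 0.1034]
tool_rot: [0.681, 0.732, -0.001, -0.001]
ft_force: [-0.2, 0.3, 0.2]
grip_width: 0.019
```

```bash
python3 -c "
from h import *
goto([.5525,.1265,.1035],94.3)"
```

```text
clock 12.88 pos [0.5521 0.1213 0.1034] F [-0.2   0.33  0.17] w 0.019
translation [ 0.0052  0.0008 -0.0001] twist [-0.17 -0.02 -0.12] rows>= 1.0
```

send_rows:
  deltas:
    - {"grip":0,"translation":[-0.002,0,0],"twist":[0,0,0]}
    - {"grip":0,"translation":[-0.005,0,0],"twist":[0,0,0]}
    - {"grip":0,"translation":[-0.008,0,0],"twist":[0,0,0]}
    - {"grip":0,"translation":[-0.01,0,0],"twist":[0,0,0]}

```text
clock: 13.38
eef_pos: [0.5529, 0.1111, 0.1034]
tool_rot: [0.681, 0.732, -0.001, -0.001]
ft_force: [-0.7, 1.5, -0.2]
grip_width: 0.019
```

```bash
python3 -c "
from h import *
goto([.5525,.1265,.1035],94.3);snap('wrist','w10.png')"
```

```text
clock 13.38 pos [0.5529 0.1111 0.1034] F [-0.67  1.52 -0.25] w 0.019
translation [ 0.0154  0.0007 -0.0001] twist [-0.16 -0.03 -0.13] rows>= 1.0
```

View pics/w10.png

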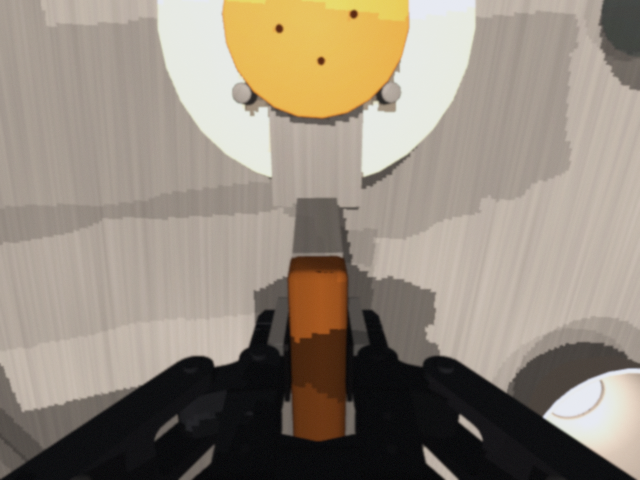

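The biscuit has reached both pins at (241,92) and (391,92) and is starting to be held back. I keep drawing.

send_rows:
  deltas:
    - {"grip":0,"translation":[-0.002,0,0.0001],"twist":[0,0,0]}
    - {"grip":0,"translation":[-0.005,0,0.0002],"twist":[0,0,0]}
    - {"grip":0,"translation":[-0.009,0,0.0002],"twist":[0,0,0]}
    - {"grip":0,"translation":[-0.013,0,0.0002],"twist":[0,0,0]}
    - {"grip":0,"translation":[-0.016,0,0.0002],"twist":[0,0,0]}

```text
clock: 14.05
eef_pos: [0.554, 0.0946, 0.1032]
tool_rot: [0.681, 0.732, -0.001, -0.001]
ft_force: [0.0, 0.9, 0.1]
grip_width: 0.0195
```

send_rows:
  deltas:
    - {"grip":0,"translation":[-0.002,0,0],"twist":[0,0,0]}
    - {"grip":0,"translation":[-0.005,0,0],"twist":[0,0,0]}
    - {"grip":0,"translation":[-0.008,0,0],"twist":[0,0,0]}
    - {"grip":0,"translation":[-0.011,0,0],"twist":[0,0,0]}
    - {"grip":0,"translation":[-0.013,0,0],"twist":[0,0,0]}

```text
clock: 14.68
eef_pos: [0.555, 0.0814, 0.1032]
tool_rot: [0.681, 0.732, -0.001, -0.001]
ft_force: [-0.4, 1.7, -0.4]
grip_width: 0.019
```

```bash
python3 -c "
from h import *
goto([.5525,.1265,.1035],94.3);snap('wrist','w11.png')"
```

```text
clock 14.68 pos [0.555  0.0814 0.1032] F [-0.41  1.68 -0.4 ] w 0.019
translation [ 0.0451  0.0008 -0.0003] twist [-0.17 -0.01 -0.16] rows>= 1.0
```

View pics/w11.png

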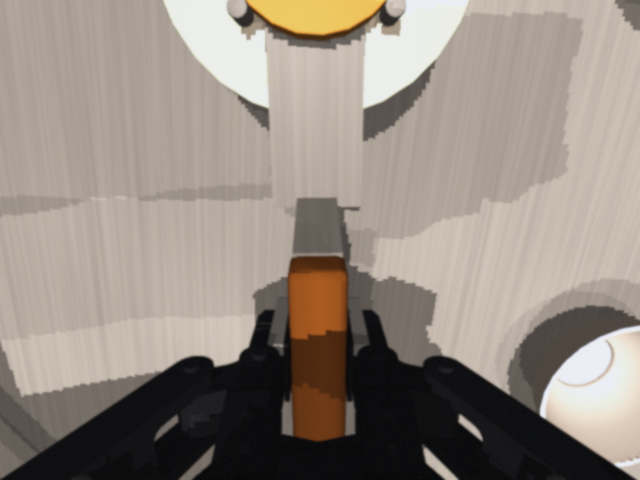

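send_rows:
  deltas:
    - {"grip":0,"translation":[-0.002,0,0.0002],"twist":[0,0,0]}
    - {"grip":0,"translation":[-0.005,0,0.0003],"twist":[0,0,0]}
    - {"grip":0,"translation":[-0.008,0,0.0003],"twist":[0,0,0]}
    - {"grip":0,"translation":[-0.01,0,0.0003],"twist":[0,0,0]}
    - {"grip":0,"translation":[-0.01,0,0.0003],"twist":[0,0,0]}

```text
clock: 15.35
eef_pos: [0.5557, 0.0708, 0.1029]
tool_rot: [0.681, 0.732, -0.001, -0.001]
ft_force: [0.3, 0.3, -0.3]
grip_width: 0.0187
```

send_rows:
  deltas:
    - {"grip":0,"translation":[-0.002,0,0],"twist":[0,0,0]}
    - {"grip":0,"translation":[-0.005,0,0],"twist":[0,0,0]}
    - {"grip":0,"translation":[-0.008,0,0],"twist":[0,0,0]}
    - {"grip":0,"translation":[-0.01,0,0],"twist":[0,0,0]}
    - {"grip":0,"translation":[-0.01,0,0],"twist":[0,0,0]}

```text
clock: 15.98
eef_pos: [0.5564, 0.0605, 0.1029]
tool_rot: [0.681, 0.732, -0.001, -0.001]
ft_force: [0.7, 0.1, 0.7]
grip_width: 0.0193
```

```bash
python3 -c "
from h import *
goto([.5525,.1265,.1035],94.3);
for n in('scene','top'):snap(n,n+'12.png')
im=cv2.imread('pics/scene12.png'); cv2.imwrite('pics/s12c.png',cv2.resize(im[160:300,280:480],None,fx=4,fy=4,interpolation=cv2.INTER_CUBIC))
im=cv2.imread('pics/top12.png'); cv2.imwrite('pics/t12c.png',cv2.resize(im[170:310,120:320],None,fx=4,fy=4,interpolation=cv2.INTER_CUBIC))
"
```

```text
clock 15.97 pos [0.5564 0.0605 0.1029] F [0.71 0.12 0.72] w 0.0193
translation [ 0.0661  0.0008 -0.0007] twist [-0.17  0.05 -0.22] rows>= 2.0
```

View pics/s12c.png

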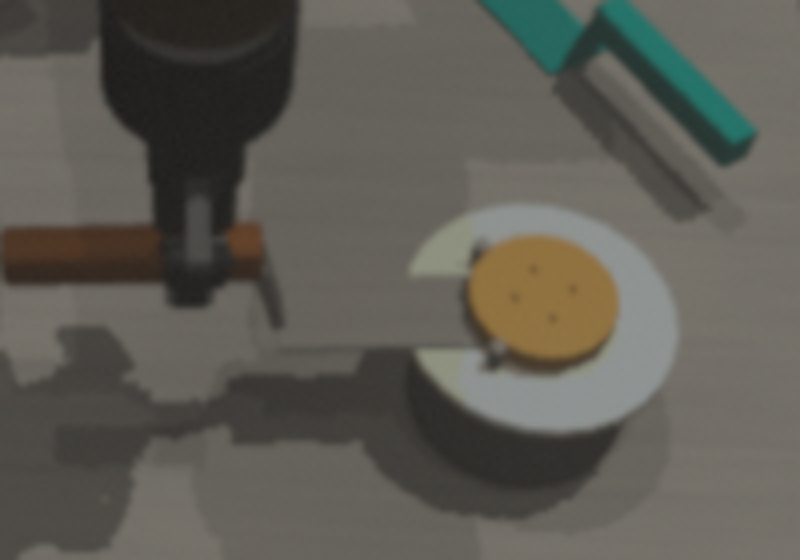

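View pics/t12c.png

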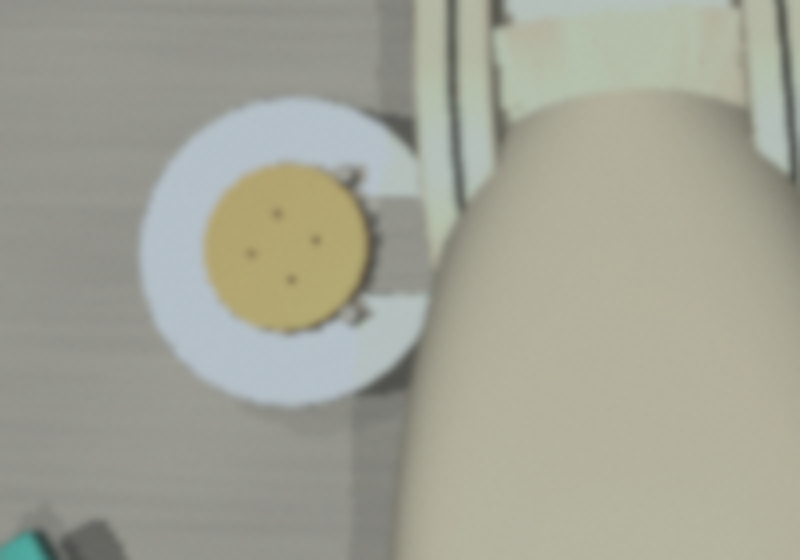

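The biscuit rests against both pins, centred on the plate. I draw straight on out.

send_rows:
  deltas:
    - {"grip":0,"translation":[-0.002,0,0],"twist":[0,0,0]}
    - {"grip":0,"translation":[-0.005,0,0],"twist":[0,0,0]}
    - {"grip":0,"translation":[-0.009,0,0],"twist":[0,0,0]}
    - {"grip":0,"translation":[-0.013,0,0],"twist":[0,0,0]}
    - {"grip":0,"translation":[-0.015,0,0],"twist":[0,0,0]}

```text
clock: 16.7
eef_pos: [0.5575, 0.0451, 0.1029]
tool_rot: [0.682, 0.732, -0.002, -0.001]
ft_force: [0.1, 1.1, -0.3]
grip_width: 0.0192
```

send_rows:
  deltas:
    - {"grip":0,"translation":[-0.002,0,0],"twist":[0,0,0]}
    - {"grip":0,"translation":[-0.006,0,0],"twist":[0,0,0]}
    - {"grip":0,"translation":[-0.011,0,0],"twist":[0,0,0]}
    - {"grip":0,"translation":[-0.015,0,0],"twist":[0,0,0]}
    - {"grip":0,"translation":[-0.018,0,0],"twist":[0,0,0]}

```text
clock: 17.32
eef_pos: [0.5588, 0.0268, 0.1029]
tool_rot: [0.682, 0.732, -0.002, -0.001]
ft_force: [0.1, 0.1, -0.4]
grip_width: 0.0192
```

```bash
python3 -c "
from h import *
goto([.5525,.1265,.1035],94.3);
for n in('scene',):snap(n,n+'13.png')
im=cv2.imread('pics/scene13.png'); cv2.imwrite('pics/s13c.png',cv2.resize(im[160:300,260:460],None,fx=4,fy=4,interpolation=cv2.INTER_CUBIC))
"
```

```text
clock 17.32 pos [0.5588 0.0268 0.1029] F [ 0.07  0.09 -0.45] w 0.0192
translation [ 0.0999  0.0008 -0.0007] twist [-0.18  0.07 -0.25] rows>= 2.0
```

View pics/s13c.png

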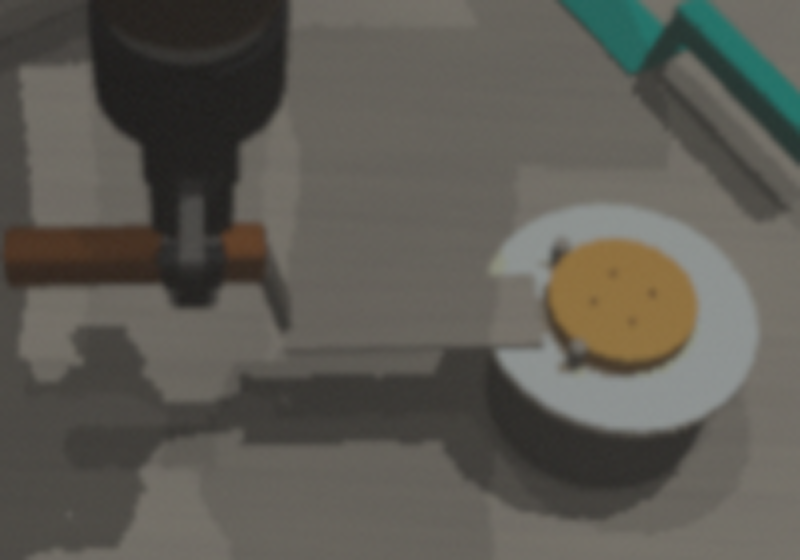

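send_rows:
  deltas:
    - {"grip":0,"translation":[-0.004,0,0],"twist":[0,0,0]}
    - {"grip":0,"translation":[-0.012,0,0],"twist":[0,0,0]}
    - {"grip":0,"translation":[-0.024,0,0],"twist":[0,0,0]}
    - {"grip":0,"translation":[-0.036,0,0],"twist":[0,0,0]}
    - {"grip":0,"translation":[-0.045,0,0],"twist":[0,0,0]}

```text
clock: 18.0
eef_pos: [0.5618, -0.0199, 0.1027]
tool_rot: [0.682, 0.731, -0.002, -0.0]
ft_force: [0.4, -0.7, -1.0]
grip_width: 0.0191
```

send_rows:
  deltas:
    - {"grip":0,"translation":[-0.015,0,0],"twist":[0,0,0]}
    - {"grip":0,"translation":[-0.045,0,0],"twist":[0,0,0]}
    - {"grip":0,"translation":[-0.08,0,0],"twist":[0,0,0]}
    - {"grip":0,"translation":[-0.105,0,0],"twist":[0,0,0]}
    - {"grip":0,"translation":[-0.115,0,0],"twist":[0,0,0]}

```text
clock: 18.62
eef_pos: [0.5696, -0.1366, 0.1028]
tool_rot: [0.683, 0.73, -0.002, -0.0]
ft_force: [-0.7, 0.3, -1.1]
grip_width: 0.0191
```

```bash
python3 -c "
from h import *
goto([.568,-.13,.034],94.3);
for n in('scene','top'):snap(n,n+'14.png')
"
```

```text
clock 18.62 pos [ 0.5696 -0.1366  0.1028] F [-0.71  0.29 -1.09] w 0.0191
translation [ 0.0069 -0.0009  0.0688] twist [-0.22  0.15 -0.46] rows>= 2.0
```

View pics/scene14.png

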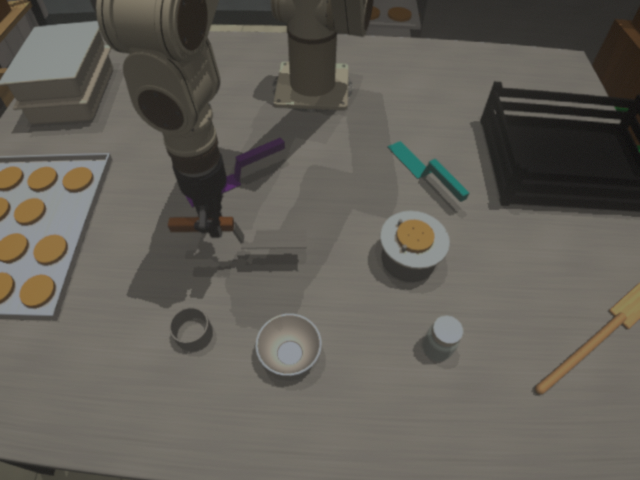

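The biscuit stays on the plate at (416,236) against the pins, and the spatula is free of the stand. Now I lower it.

send_rows:
  deltas:
    - {"grip":0,"translation":[0,0,0.006],"twist":[0,0,0]}
    - {"grip":0,"translation":[0,0,0.02],"twist":[-0.1,0.1,0]}
    - {"grip":0,"translation":[0,0,0.038],"twist":[-0.2,0.1,0]}
    - {"grip":0,"translation":[0,0,0.052],"twist":[-0.2,0.15,0]}
    - {"grip":0,"translation":[0,0,0.06],"twist":[-0.2,0.15,0]}

```text
clock: 19.35
eef_pos: [0.5686, -0.1352, 0.0413]
tool_rot: [0.683, 0.731, -0.001, -0.001]
ft_force: [-0.8, -0.1, -2.1]
grip_width: 0.0189
```

send_rows:
  deltas:
    - {"grip":0,"translation":[0,0,0.003],"twist":[0,0,0]}
    - {"grip":0,"translation":[0,0,0.006],"twist":[0,0,0]}
    - {"grip":0,"translation":[0,0,0.008],"twist":[0,0,0]}
    - {"grip":0,"translation":[0,0,0.008],"twist":[0,0,0]}

```text
clock: 19.85
eef_pos: [0.5687, -0.1353, 0.0335]
tool_rot: [0.683, 0.731, -0.0, -0.001]
ft_force: [0.1, -0.6, -2.5]
grip_width: 0.0191
```

```bash
python3 -c "
from h import *
goto([.568,-.13,.034],94.3)
"
```

```text
clock 19.85 pos [ 0.5687 -0.1353  0.0335] F [ 0.11 -0.6  -2.51] w 0.0191
translation [ 0.0053 -0.0003 -0.0005] twist [-0.12 -0.05 -0.4 ] rows>= 1.0
```

send_rows:
  deltas:
    - {"grip":0,"translation":[0,0,0.001],"twist":[0,0,0]}
    - {"grip":0,"translation":[0,0,0.001],"twist":[0,0,0]}

```text
clock: 20.1
eef_pos: [0.5688, -0.1354, 0.0326]
tool_rot: [0.683, 0.731, -0.0, -0.001]
ft_force: [0.6, 0.3, -1.8]
grip_width: 0.0192
```

send_rows:
  deltas:
    - {"grip":0,"translation":[0,0,0.0007],"twist":[0,0,0]}
    - {"grip":0,"translation":[0,0,0.0007],"twist":[0,0,0]}

```text
clock: 20.35
eef_pos: [0.5689, -0.1354, 0.032]
tool_rot: [0.683, 0.731, -0.0, -0.001]
ft_force: [-0.4, -0.5, -1.6]
grip_width: 0.0193
```

send_rows:
  deltas:
    - {"grip":0,"translation":[0,0,0.0005],"twist":[0,0,0]}
    - {"grip":0,"translation":[0,0,0.0005],"twist":[0,0,0]}

```text
clock: 20.6
eef_pos: [0.5689, -0.1355, 0.0319]
tool_rot: [0.683, 0.731, -0.0, -0.001]
ft_force: [-1.3, 0.1, 2.6]
grip_width: 0.019
```

```bash
python3 -c "
from h import *
goto([.568,-.13,.034],94.3);snap('wrist','w15.png')
"
```

```text
clock 20.6 pos [ 0.5689 -0.1355  0.0319] F [-1.28  0.08  2.64] w 0.019
translation [ 0.0056 -0.0005 -0.0021] twist [-0.07 -0.03 -0.4 ] rows>= 1.0
```

View pics/w15.png

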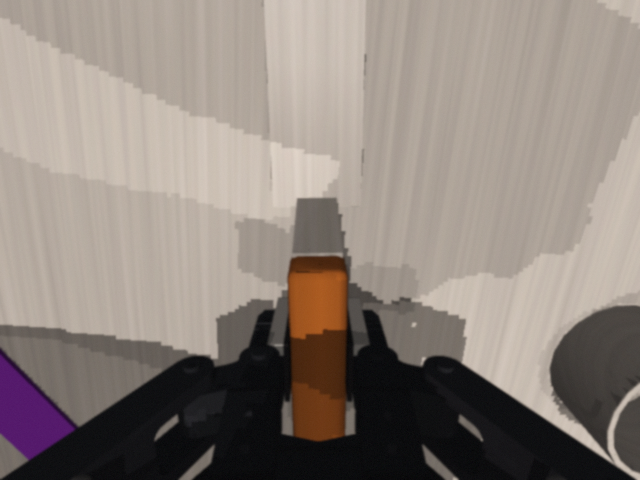

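The blade is down on the bench at about 4.5 N. I release, then retreat upward.

send_rows:
  deltas:
    - {"grip":0.3,"translation":[0,0,0],"twist":[0,0,0]}
    - {"grip":0.4,"translation":[0,0,0],"twist":[0,0,0]}
    - {"grip":0.6,"translation":[0,0,0],"twist":[0,0,0]}
    - {"grip":0.8,"translation":[0,0,0],"twist":[0,0,0]}
    - {"grip":0.8,"translation":[0,0,0],"twist":[0,0,0]}

```text
clock: 21.28
eef_pos: [0.5689, -0.1355, 0.0318]
tool_rot: [0.683, 0.731, -0.0, -0.001]
ft_force: [-1.2, -0.5, 0.2]
grip_width: 0.0682
```

send_rows:
  deltas:
    - {"grip":0.8,"translation":[0,0,-0.015],"twist":[0,0,0]}
    - {"grip":0.8,"translation":[0,0,-0.04],"twist":[0,0,0]}
    - {"grip":0.8,"translation":[0,0,-0.08],"twist":[0,0,0]}
    - {"grip":0.8,"translation":[0,0,-0.12],"twist":[0,0,0]}
    - {"grip":0.8,"translation":[0,0,-0.14],"twist":[0,0,0]}

```text
clock: 21.9
eef_pos: [0.5706, -0.1359, 0.176]
tool_rot: [0.683, 0.731, 0.001, 0.002]
ft_force: [-0.4, 0.6, -0.6]
grip_width: 0.0683
```

send_rows:
  deltas:
    - {"grip":0.8,"translation":[-0.03,0,-0.01],"twist":[0,0,0]}
    - {"grip":0.8,"translation":[-0.07,0,-0.02],"twist":[0,0,0]}
    - {"grip":0.8,"translation":[-0.1,0,-0.02],"twist":[0,0,0]}
    - {"grip":0.8,"translation":[-0.1,0,-0.02],"twist":[0,0,0]}

```text
clock: 22.4
eef_pos: [0.5773, -0.2379, 0.1973]
tool_rot: [0.684, 0.73, 0.001, 0.003]
ft_force: [-0.4, 0.2, 0.4]
grip_width: 0.0685
```

```bash
python3 - <<'E'
from h import *
o=bot.get_obs();print(o['clock'],o['eef_pos'])
for n in('scene','top','wrist'):snap(n,n+'16.png')
im=cv2.imread('pics/top16.png'); cv2.imwrite('pics/t16c.png',cv2.resize(im[180:290,140:300],None,fx=5,fy=5,interpolation=cv2.INTER_CUBIC))
im=cv2.imread('pics/scene16.png'); cv2.imwrite('pics/s16c.png',cv2.resize(im[195:295,300:460],None,fx=5,fy=5,interpolation=cv2.INTER_CUBIC))
im=cv2.imread('pics/top16.png')
hsv=cv2.cvtColor(im,cv2.COLOR_BGR2HSV);m=cv2.inRange(hsv,(15,80,80),(30,255,255));m[:180]=0;m[280:]=0;m[:,:140]=0;m[:,260:]=0
m=cv2.morphologyEx(m,cv2.MORPH_CLOSE,np.ones((5,5)))
k=max(cv2.findContours(m,0,1)[0],key=cv2.contourArea);e=cv2.fitEllipse(k);print(e)
c=load('top16')
for z in(.078,.082):print(at_z(c,*e[0],z))
E
```

```text
22.4 [ 0.57726556 -0.23786709  0.19725079]
((192.072265625, 231.41000366210938), (37.93293380737305, 38.70266342163086), 70.88215637207031)
[0.54565814 0.22542589 0.078     ]
[0.54522546 0.22462255 0.082     ]
```

View pics/top16.png

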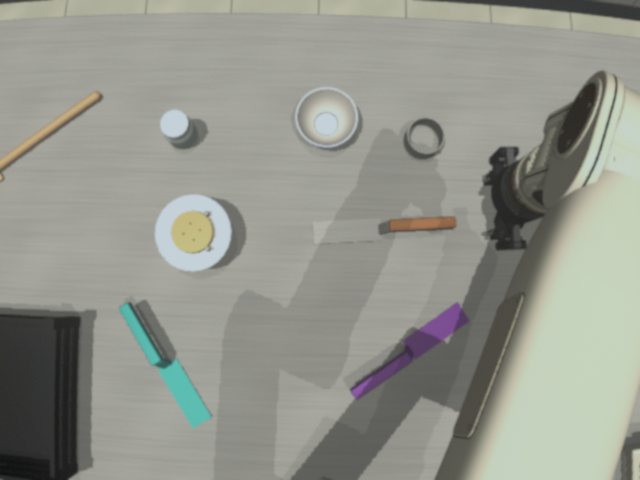

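View pics/s16c.png

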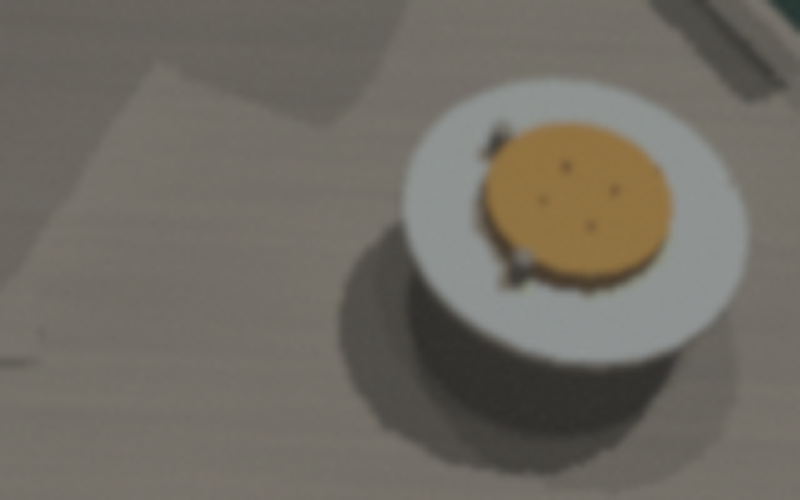

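View pics/wrist16.png

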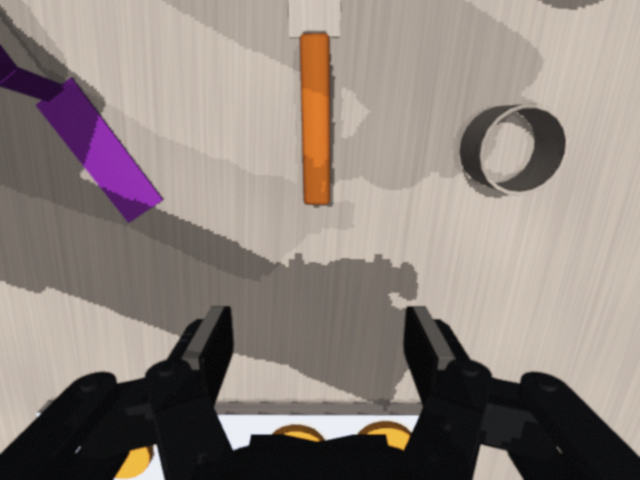

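The biscuit is at (0.5455, 0.225), against both pins. The spatula lies flat and free, the gripper touches nothing and the bystanders look unmoved. Handing in.

```bash
python3 -c "
from h import *
print(bot.job_done())"
```

```text
the job is handed in; nothing more can be done
None
```

I carried the biscuit level on the spatula and laid the blade on the plate between the pins. I then drew it out with light pressure, so the pins held the biscuit back. The spatula is back on the bench, let go, and the job was handed in at about 22.5 s with no verdict reported.

- **Plate:** contact came at a plate height of about 71–72 mm. The net press was about 2–3 N while laying it down and for most of the draw. It eased to about 1.2 N as the tip left the plate.
- **Biscuit:** the top camera puts it at (0.5455, 0.225). The measured stand axis is (0.5445–0.5455, 0.2255), so it is about 1 mm off, against the 5 mm allowed. The pictures show it flat on the plate, touching both pins.
- **Spatula:** the blade is flat on the bench, with its tip roughly 0.13 m short of the plate's edge by the tool position. The open gripper was retracted well clear.
- **Bystanders:** the cutter, bowl and jar appear at the same pixels as at the start, and I left the look-alikes alone.

**Disagreements:** the cameras made the blade about 4–5 mm longer from the handle than the given sizes. The plate height estimated beforehand from the pictures (66–72 mm) was uncertain by several millimetres, so I went by the force. The force reading itself varied by about 0.5 N or more.

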